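# Pack the setting kit and close its shiplap cover

## Task

Pack the kit case: set the steel bush and the domed setting block flat on the floor of the two empty bays, one in each (either way round). Then take the loose front cover by its grip rail, tuck its tongue under the lap strip of the closed rear leaf without lifting that leaf, and push it fully home so that its front edge is flush with the front of the case. Finish still gripping the rail and pressing the cover down firmly and flat on the case, as if a workmate were now to drive its screws; leave the tin in its bay and do not disturb the hand punch and the bone folder.

Things in the scene. Friction and masses are not known exactly. Their poses are not given: they have to be found in the camera images.
- case: fixed wooden kit case, 222 (x) x 196 (y) x 42 mm high; origin on its underside, 117 mm behind its front face, midway in y; +x to its hinged rear, +y to its left. Front half: open, three bays (x -109 to +5 mm), floor 5 mm up, dividers 6 mm thick with tops 20 mm up. Rear half: under the rear leaf. Front wall (outer face x -117), cross wall (x +5 to +13) and side ledges (|y| 84 to 92) are 34 mm high: the cover lies on them
- leaf (a joint): hinge of the rear leaf, rad: 0 closed, + lifted; held shut by its weight only (1 N under the lap lifts it). Its board (case x +13 to +103 mm, 34 to 42 mm up) is the stop for the tongue; the lap strip on it, 6 mm thick, 42 to 48 mm up, overhangs the bays from x +13 to -12 mm: below it is a slot 8 mm high over ledges and cross wall
- lap_edge (a point): middle of the lower front edge of the rear leaf's lap strip, 42 mm above the table, at case x -12 mm. The case's side cheeks, outside the ledges, rise to 42 mm too and stand 184 mm apart (3 mm play each side of the cover); the case's front is open above 34 mm
- bay_left (a point): on the floor (5 mm above the table) of the left bay, mid-width, at case x -60.5 mm, half-way between front wall and lap strip (97 mm apart, the opening from above); bay 47 mm wide in y, empty at the start; axes as the case's
- bay_middle (a point): the same point of the middle bay, 47 mm wide in y, empty at the start; axes as the case's
- bay_right (a point): the same point of the right bay, 62 mm wide in y, which holds the wax tin; axes as the case's
- rim_front (a point): middle of the top front edge of the case's front wall, part of the rim (front wall, cross wall and side ledges) that carries the cover, 34 mm above the table; the cover's front edge comes flush with it
- cover_home (a point): point of the case where cover_grip lies when the cover is home and flat: x -65.5 mm in the case's frame, 54 mm above the table; axes as the case's
- cover_grip (a point): centre of the grip rail on the loose front cover, 20 mm above the cover's underside. Rail 16 (x) x 90 (y) mm, rising 24 mm from the board to 32 mm. Board 103 (x) x 178 (y) x 8 mm, centred under the rail, plus a tongue on its +x side. 0.2 to 0.3 kg. Starts flat on the table, +x roughly away from the robot
- cover_tongue (a point): middle of the tip edge of the cover's tongue, half-way up its 5 mm thickness, 76.5 mm in +x from the rail's centre. The tongue is the whole width of the board, flush with its underside, 25 mm long in x. With the cover home the tip is 2 mm short of the rear leaf's board; axes as the cover's
- bush_centre (a point): centre of the plain steel bush, cylinder 40 mm across and 21 mm high with a hole in its top, standing on the table; 0.14 kg
- block_centre (a point): centre of the steel setting block with bevelled shoulders and a dished hole on top, 41 mm across and 23 mm high, standing on the table; 0.19 kg
- tin_centre (a point): centre of the round black wax tin, 57 mm across and 22 mm high, packed in the right bay; it stays there
- punch_centre (a point): middle of the black steel hand punch lying on the table (118 x 12 x 12 mm, long in x), a bystander
- folder_centre (a point): middle of the bone folder lying on the table (22 x 113 x 6 mm, long in y), a bystander
Things that resemble listed ones, but are neither listed nor needed, are in the scene too. What is shaped like the part that bears block_centre but purple is not meant.

How it is judged:
By the outcome, as a careful person would: the job done as asked, in the order asked, and still so for the second after the job is handed in, while the arm keeps its last pose, push and grip.
It also fails if it takes over 64 s, if anything falls off the work surface, if the arm or the gripper's body presses on something with over 40 N, if the wrist force passes 120 N, or if a joint passes its speed limit or range.

## Robot

A 6-joint arm with a two-finger parallel gripper is mounted at the origin on a cart in front of the work surface, level with it; the furniture and walls round the work are solid. World frame = base frame: x ahead of the robot, y to its left, z up, the work surface at z = 0. Lengths are in mm, angles in rad, forces in N, time in s.
With the tool pointing down it reaches from about 400 to 925 mm from the base axis. Payload 3.4 kg.
Tool frame: the origin (TCP) lies at the very end of the fingers, on their centre line; the grasp point (between the pads) lies 19 mm behind it; z points along the fingers, y is the line along which they close (so a half turn about z gives the same grasp; the last joint's range is limited). The gripper opens to 85 mm and grips with 20 to 120 N. Pads are 22 mm wide; open, the fingers measure 114 mm over their backs; the gripper's body (76 mm by 85 mm) begins 54 mm behind the grasp point. The pads swing forward as they close: fully open they stand 13 mm farther back than shut.
Start: joints at [-1.343, 0.307, 1.506, -0, 1.328, -0.073], TCP at [170.888, -549.025, 231.305] pointing down, gripper open.
Joint ranges: [-3.12, 3.12], [-1.05, 2.28], [0.14, 2.33], [-1.42, 4.57], [0.1, 2.73], [-2.68, 2.68]. Speed limits (rad/s): [2.57, 2.57, 3.14, 3.14, 3.14, 3.14].

## Interface

Orientations are given as a unit quaternion [x, y, z, w].
In Python, from plant import status, optics, ctrl gives the robot as it stands.
- The arm moves only by the tool apply_moves, never from a script. Its argument "motion" is a list of rows, each an object with "fingers": the finger opening in mm, from 0 to 85.4; "offset": the shift along the tool's x, y, z in units of 60 mm (1.0 is 60 mm), a list of three; "dr": the turn, a rotation vector about the tool's x, y, z in degrees, a list of three. A call has 1 to 20 rows; each row is the pose to reach, as a shift and turn from the pose commanded when the call began, along the tool's axes at that moment; what a row does not reach only later rows make up. A row lasts 1/8 s, in which the tool goes at most 62.5 mm and 10.7 degrees, less where a joint would pass 70% of its speed; a pose out of reach is approached as far as the arm can. A call with a gripper value outside its range is refused whole. The fingers move at their own pace and stop on an object; "newtons" is the grip in N (left out, the last holds). Time passes only in rows, so rows that repeat a pose let the fingers close. It gives the time, the measured TCP pose, the force, the opening and the grip force at its end, in the units of the state.
- status.get_obs(): the state, without advancing time (a new reading comes with each control period).
- optics.camera(name): name is "scene" or "side" or "wrist"; returns (picture, depth): 400x640x3 uint8, red, green, blue; 400x640 float32, mm along the optical axis (not along the pixel's ray), 0 where there is no reading.
- optics.camera_info(name): a dict with "camera_matrix" (3x3 intrinsics, pixels), "rvec" (rotation vector, rad) and "tvec" (3), from world to camera coordinates, as OpenCV has them. Camera axes: x right, y down, z forward; pixel columns grow to the right and rows downward; lengths in mm; the calibration is good to about 2 mm. The wrist camera is an equidistant fisheye: a pixel r from the principal point sees the ray r / f radians off the axis. A picture is of the moment at which its call begins: read the wrist's pose just before it. camera_info takes no time and is no camera call; for the wrist camera it gives the pose at the moment of the call.
- ctrl.close_job(): hands the job in; it is judged then, once.
The state is a dict: "t": time; "joints": joint angles; "qd": joint speeds; "joint_efforts": joint torques, N m; "position": TCP position; "orientation": TCP orientation; "force": force on the tool from outside, world axes, zero at the start; "torque": the same for the moment, N m; "opening": finger opening in mm; "gripper_force": force on a finger pad.
Only numpy, scipy, OpenCV 4.12 (cv2) and the standard library are available. Lean on these libraries where they do the work, as an engineer would, in place of code of your own. Each camera call takes 0.05 s, during which the arm holds its last target. There are 200 camera calls.

## Working session

There is one attempt and no reset: what is moved stays moved. The work goes in short steps, Python scripts to look and compute and a tool call to move; the robot and the scene stay as the last step left them, time stands still between calls to the robot, and variables do not carry over. Pictures are saved under pics/ and viewed, at most 11 in all, crops included, and the job is handed in when it is done.

Besides the shell and the picture viewer there is one more tool, called after "Emit:" as name(argument=value, ...), one argument or row to a line, values as JSON. apply_moves: Moves the arm, as the interface text tells. Its arguments: {"type":"object","properties":{"motion":{"type":"array","items":{"type":"object","properties":{"fingers":{"type":"number"},"offset":{"type":"array","items":{"type":"number"}},"dr":{"type":"array","items":{"type":"number"}}}}},"newtons":{"type":"number"}},"required":["motion"]}

```bash
ls; mkdir -p pics
cat > h.py <<'E'
import numpy as np, cv2
from scipy.spatial.transform import Rotation as R
from plant import status, optics, ctrl
def snap(n):
    info=optics.camera_info(n); p,d=optics.camera(n); np.savez(f'{n}.npz',p=p,d=d,K=info['camera_matrix'],r=info['rvec'],t=info['tvec']); return p,d
def load(n):
    return np.load(f'{n}.npz')
def cloud(n):
    f=load(n);K=f['K'];d=f['d'];v,u=np.mgrid[:400,:640]
    x=(u-K[0,2])/K[0,0];y=(v-K[1,2])/K[1,1]
    if n=='wrist':
        r=np.hypot(x,y)+1e-9;s=np.tan(r)/r;x,y=x*s,y*s
    P=np.stack([x*d,y*d,d],-1);M=R.from_rotvec(f['r'].ravel()).as_matrix()
    W=(P-f['t'].ravel())@M; W[d<=0]=np.nan; return W
E
python3 - <<'E'
from h import *
print(status.get_obs())
for n in ('scene','side'):
    p,d=snap(n); print(n,optics.camera_info(n)); cv2.imwrite(f'pics/{n}0.png',p[...,::-1])
E
```

```text
pics
{'t': 0.0, 'joints': array([-1.34248523e+00,  3.07577966e-01,  1.50767621e+00,  3.35973730e-05,
        1.32840409e+00, -7.35058149e-02]), 'qd': array([ 2.36554209e-06, -6.17541524e-04, -1.61971433e-03,  2.45579548e-04,
       -1.09131165e-03,  8.75057813e-04]), 'joint_efforts': array([-1.92425752e-03, -4.57554424e+01, -2.51914233e+01, -5.44148406e-04,
        1.33957472e-02, -4.78763525e-06]), 'position': array([ 170.74791568, -548.32937129,  230.37713889]), 'orientation': array([ 9.88634993e-01,  1.50332243e-01, -6.36073466e-05, -1.03097242e-03]), 'force': array([-0.61754484,  1.16579878, -0.34211861]), 'torque': array([ 0.00095045, -0.07226639, -0.00944781]), 'gripper_force': 0.0, 'opening': 85.45631679811314}
scene {'camera_matrix': array([[369.27190937,   0.        , 311.715505  ],
       [  0.        , 369.27190937, 197.12333014],
       [  0.        ,   0.        ,   1.        ]]), 'rvec': array([ 1.04121196, -2.21902771,  1.23940578]), 'tvec': array([464.05391204, 259.83250022, 581.30630653])}
side {'camera_matrix': array([[501.99010029,   0.        , 326.18152651],
       [  0.        , 501.99010029, 196.07992685],
       [  0.        ,   0.        ,   1.        ]]), 'rvec': array([ 2.23509477, -0.22056559,  0.13333583]), 'tvec': array([-530.42137587,  190.10966948, 1129.99380228])}
```

View pics/scene0.png

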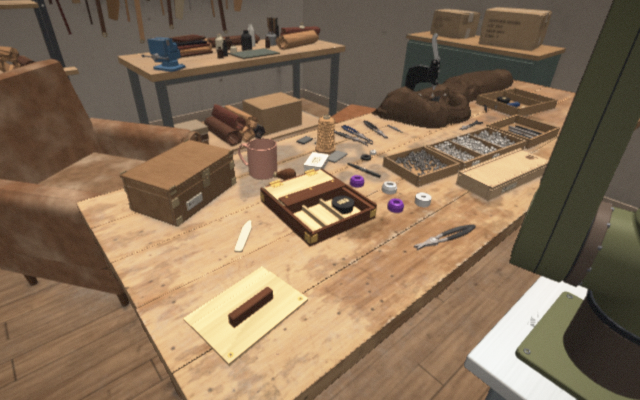

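View pics/side0.png

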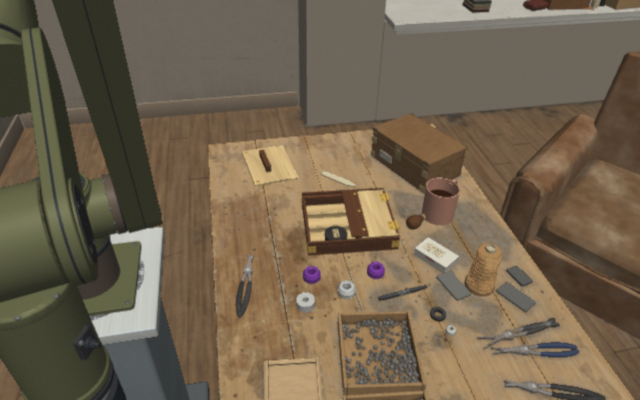

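The side view shows the case around (350,220), the cover at (270,163), the folder at (338,179) and the punch at (403,292). There are two steel parts at (306,302) and (347,289), and two purple look-alikes at (312,274) and (376,269), which are not meant. I'll enlarge these and measure.

Run:
```python
from h import *
s=load('side')['p'][180:320,230:430]; c=load('scene')['p'][160:250,255:455]
a=cv2.resize(s,None,fx=4,fy=4,interpolation=3)[...,::-1]
b=cv2.resize(c,None,fx=4,fy=4,interpolation=3)[...,::-1]
cv2.imwrite('pics/a.png',a);cv2.imwrite('pics/b.png',b)
W=cloud('side')
for n,(u,v) in dict(p1=(306,302),p2=(347,289),pp1=(312,274),pp2=(376,269),punch=(403,292),folder=(338,179),rail=(265,161),cov=(285,165),lap=(356,215),table=(260,240)).items():
    print(n,W[v,u].round(1))
W2=cloud('scene')
for n,(u,v) in dict(p1=(423,199),p2=(389,187),rail=(250,306),cov=(270,285),lap=(300,205)).items():
    print(n,W2[v,u].round(1))
```

```text
p1 [ 462.6 -167.8   19.5]
p2 [ 560.5 -137.5    5.5]
pp1 [492.2 -78.8   5.5]
pp2 [641.2 -91.3   5.6]
punch [ 678.5 -173.9   11.2]
folder [633.3 270.8   2.8]
rail [434.6 358.1  30.6]
cov [492.9 361.6   6.7]
lap [629.3  58.   46.7]
table [387.5  65.   -3.2]
p1 [ 453.5 -148.1   20.7]
p2 [ 546.8 -126.4   21.1]
rail [427.2 384.1  30.2]
cov [465.4 317.6   6.7]
lap [626.9 115.2  21.7]
```

View pics/a.png

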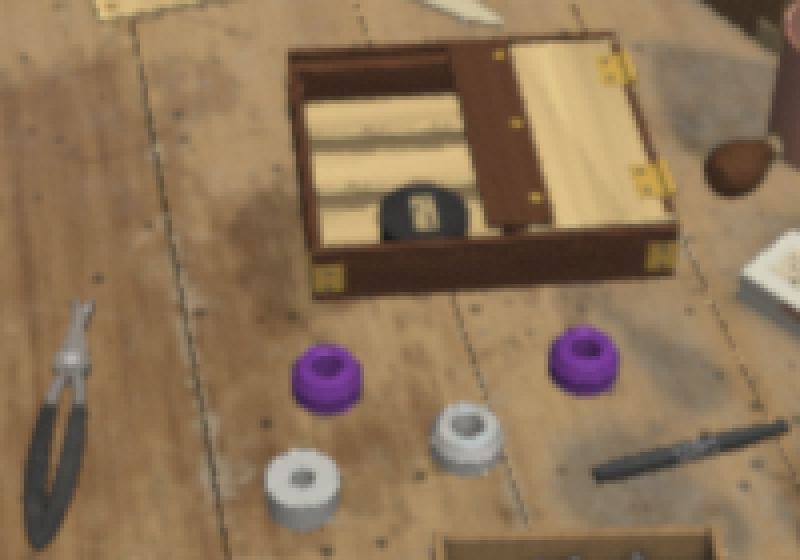

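The bush is the plain cylinder at crop (303,488), side (306,302). The block has bevelled shoulders, at crop (467,438), side (347,289). Both are grey, so they fit the description and the purple pair does not.

```bash
cat > m.py <<'E'
from h import *
from scipy.optimize import least_squares
def rect(P):
    (c,s,a)=cv2.minAreaRect(P.astype(np.float32)); return np.round(c,1),np.round(s,1),round(a,2)
def region(W,x0,x1,y0,y1,z0,z1):
    with np.errstate(invalid='ignore'):
        m=(W[...,0]>x0)&(W[...,0]<x1)&(W[...,1]>y0)&(W[...,1]<y1)&(W[...,2]>z0)&(W[...,2]<z1)
    return W[m]
E
python3 - <<'E'
from m import *
for n in ('side','scene'):
    W=cloud(n)
    t=region(W,380,420,-50,150,-20,15); print(n,'table z',np.median(t[:,2]) if len(t) else None,len(t))
    for k,b in dict(bush=(420,500,-200,-115),block=(515,600,-175,-100)).items():
        P=region(W,*b,16,30); Q=region(W,*b,5,30); print(k,len(P),'ztop',np.percentile(P[:,2],[50,95]).round(1),'top rect',rect(P[:,:2]),'all minmax',Q.min(0).round(1),Q.max(0).round(1))
    P=region(W,350,560,220,480,4,14); print('cover board',len(P),np.median(P[:,2]),rect(P[:,:2]))
    P=region(W,350,560,220,480,26,40); print('rail',len(P),np.median(P[:,2]),rect(P[:,:2]))
    P=region(W,460,780,-60,220,37,44); print('case cheeks',len(P),rect(P[:,:2]))
    P=region(W,460,780,-60,220,45.5,52); print('lap',len(P),rect(P[:,:2]))
    P=region(W,460,780,-60,220,30,37); print('rim',len(P),rect(P[:,:2]))
    P=region(W,460,780,-60,220,22,30); print('tin',len(P),rect(P[:,:2]))
E
```

```text
side table z -1.0733970597619598 920
bush 218 ztop [19.8 22.5] top rect (array([ 462.3, -162.5]), array([41.7, 36.5]), 79.3) all minmax [ 443.2 -184.     5. ] [ 482.1 -141.2   25.4]
block 155 ztop [20.4 23.7] top rect (array([ 557.1, -144.1]), array([35.5, 36.4]), 53.79) all minmax [ 537.7 -164.6    5.2] [ 577.9 -124.6   25.4]
cover board 1119 6.668043886872138 (array([456.3, 343.8]), array([252.5, 167.2]), 88.27)
rail 102 30.44456834297677 (array([436.1, 376.3]), array([16.5, 95.6]), 7.29)
case cheeks 1736 (array([642.4,  70.1]), array([202.3, 278.6]), 84.61)
lap 620 (array([666.6,  66.6]), array([180.1, 119.5]), 84.75)
rim 562 (array([641.7,  68.2]), array([198.7, 280.7]), 84.25)
tin 692 (array([646.1,  61.1]), array([202. , 302.3]), 80.27)
scene table z -0.8102423841290339 1073
bush 115 ztop [19.8 21.5] top rect (array([ 460.1, -156.7]), array([37.9, 38.9]), 41.82) all minmax [ 440.8 -178.8    5.3] [ 480.5 -136.9   21.9]
block 78 ztop [20.2 22.6] top rect (array([ 554.9, -137.4]), array([35.6, 30.6]), 54.2) all minmax [ 534.6 -154.     5.3] [ 572.6 -118.5   24.2]
cover board 4747 6.973910874939182 (array([445.5, 380.4]), array([128.3, 178.5]), 7.42)
rail 442 30.666418803717015 (array([433.5, 378.2]), array([17.4, 91.1]), 7.63)
case cheeks 1295 (array([612. ,  75.6]), array([198.9, 226.3]), 85.25)
lap 614 (array([663.2,  71.5]), array([178.7, 119.1]), 84.76)
rim 586 (array([640.3,  74. ]), array([197.9, 282. ]), 85.31)
tin 817 (array([643.3,  62.6]), array([220.1, 291.6]), 84.65)
```

View pics/b.png

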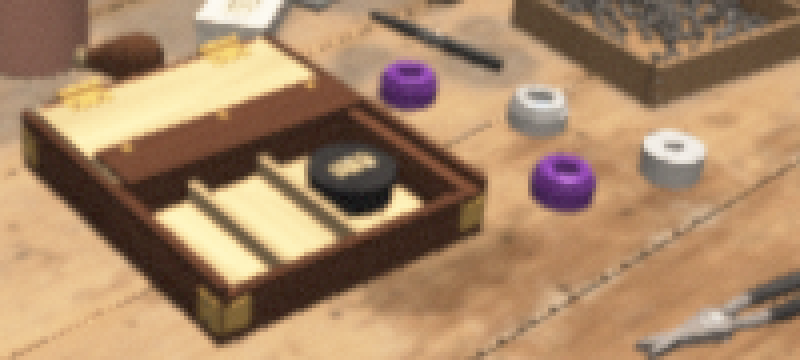

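```bash
cat > plan.py <<'E'
# plan.py x y z psi : offset/dr from commanded pose (cmd.json) ; 'psi' = world angle (deg) of tool x, tool straight down
import json,sys,numpy as np
from scipy.spatial.transform import Rotation as R
def pose(psi): h=np.radians(psi)/2; return R.from_quat([np.cos(h),np.sin(h),0,0])
def load():
    try: return json.load(open('cmd.json'))
    except OSError: return dict(p=[170.888,-549.025,231.305],psi=17.3)
def go(*wps):
    "waypoints (x,y,z,psi) -> rows; last one stored as commanded (rounded)"
    c=load(); p0=np.array(c['p']); q0=pose(c['psi'])
    for x,y,z,psi in wps:
        off=(q0.inv().apply(np.array([x,y,z])-p0)/60).round(3); dz=round(-(psi-c['psi']),1)
        d=np.linalg.norm(off)*60
        print('offset',off.tolist(),'dr',[0,0,dz],'dist %.0f'%d)
        end=dict(p=(p0+q0.apply(off*60)).tolist(),psi=c['psi']-dz)
    json.dump(end,open('cmd.json','w'))
E
python3 -c "
from plan import *
go((490,-150,200,84.8))"
```

```text
offset [7.056, -4.768, 0.522] dr [0, 0, -67.5] dist 512
```

Emit:
apply_moves(
  motion=[
    {"fingers":85,"offset":[7.056,-4.768,0.522],"dr":[0,0,-67.5]},
    {"fingers":85,"offset":[7.056,-4.768,0.522],"dr":[0,0,-67.5]},
    {"fingers":85,"offset":[7.056,-4.768,0.522],"dr":[0,0,-67.5]},
    {"fingers":85,"offset":[7.056,-4.768,0.522],"dr":[0,0,-67.5]},
    {"fingers":85,"offset":[7.056,-4.768,0.522],"dr":[0,0,-67.5]},
    {"fingers":85,"offset":[7.056,-4.768,0.522],"dr":[0,0,-67.5]},
    {"fingers":85,"offset":[7.056,-4.768,0.522],"dr":[0,0,-67.5]},
    {"fingers":85,"offset":[7.056,-4.768,0.522],"dr":[0,0,-67.5]},
    {"fingers":85,"offset":[7.056,-4.768,0.522],"dr":[0,0,-67.5]},
    {"fingers":85,"offset":[7.056,-4.768,0.522],"dr":[0,0,-67.5]},
    {"fingers":85,"offset":[7.056,-4.768,0.522],"dr":[0,0,-67.5]},
    {"fingers":85,"offset":[7.056,-4.768,0.522],"dr":[0,0,-67.5]},
    {"fingers":85,"offset":[7.056,-4.768,0.522],"dr":[0,0,-67.5]},
    {"fingers":85,"offset":[7.056,-4.768,0.522],"dr":[0,0,-67.5]},
  ],
)

```text
t: 1.85
position: [489.8, -150.7, 200.1]
orientation: [0.739, 0.674, 0.0, 0.0]
force: [-0.6, 0.3, -0.2]
opening: 85.1
gripper_force: 0.0
```

Run:
```python
from m import *
o=status.get_obs();print(o['t'],o['position'],o['orientation'],o['force'])
p,d=snap('wrist');print(optics.camera_info('wrist'));cv2.imwrite('pics/w1.png',p[...,::-1])
W=cloud('wrist')
for k,b in dict(bush=(420,500,-200,-115),block=(515,600,-175,-100)).items():
    P=region(W,*b,17,30)
    if len(P)<9: print(k,len(P)); continue
    Q=region(W,*b,5,30); print(k,len(P),'top',np.median(P[:,2]),rect(P[:,:2]),Q.min(0).round(1),Q.max(0).round(1), 'all',rect(Q[:,:2]))
```

```text
1.85 [ 489.80261237 -150.68129699  200.12298437] [7.38914831e-01 6.73798829e-01 3.24183261e-05 1.00620441e-04] [-0.63129395  0.3066647  -0.19028419]
{'camera_matrix': array([[309.70691629,   0.        , 320.45187251],
       [  0.        , 309.70691629, 203.43363744],
       [  0.        ,   0.        ,   1.        ]]), 'rvec': array([-2.81550198,  0.12937066,  0.02209416]), 'tvec': array([-500.54411372, -131.36002446,  316.68682559])}
bush 926 top 19.983276056251494 (array([ 461.6, -161. ]), array([38.8, 38.4]), 83.63) [ 442.1 -180.9    5.3] [ 481.1 -140.6   22.4] all (array([ 461.6, -160.6]), array([39.7, 38.4]), 83.63)
block 685 top 20.723519137241805 (array([ 556.5, -142. ]), array([37.2, 35.5]), 76.14) [ 536.1 -162.2    5.1] [ 576.6 -121.9   23.6] all (array([ 556.3, -141.4]), array([39.3, 40.3]), 80.83)
```

```bash
python3 -c "
from plan import *
go((461.6,-160.8,80,84.8),(461.6,-160.8,20,84.8),(461.6,-160.8,2,84.8),(461.6,-160.8,110,84.8))"
```

```text
offset [-0.222, -0.455, 2.0] dr [0, 0, -0.0] dist 124
offset [-0.222, -0.455, 3.0] dr [0, 0, -0.0] dist 183
offset [-0.222, -0.455, 3.3] dr [0, 0, -0.0] dist 200
offset [-0.222, -0.455, 1.5] dr [0, 0, -0.0] dist 95
```

Emit:
apply_moves(
  newtons=40,
  motion=[
    {"fingers":85,"offset":[-0.222,-0.455,1.0],"dr":[0,0,0]},
    {"fingers":70,"offset":[-0.222,-0.455,2.0],"dr":[0,0,0]},
    {"fingers":70,"offset":[-0.222,-0.455,2.6],"dr":[0,0,0]},
    {"fingers":70,"offset":[-0.222,-0.455,3.0],"dr":[0,0,0]},
    {"fingers":70,"offset":[-0.222,-0.455,3.2],"dr":[0,0,0]},
    {"fingers":70,"offset":[-0.222,-0.455,3.3],"dr":[0,0,0]},
    {"fingers":30,"offset":[-0.222,-0.455,3.3],"dr":[0,0,0]},
    {"fingers":30,"offset":[-0.222,-0.455,3.3],"dr":[0,0,0]},
    {"fingers":30,"offset":[-0.222,-0.455,3.3],"dr":[0,0,0]},
    {"fingers":30,"offset":[-0.222,-0.455,3.3],"dr":[0,0,0]},
    {"fingers":30,"offset":[-0.222,-0.455,3.3],"dr":[0,0,0]},
    {"fingers":30,"offset":[-0.222,-0.455,3.2],"dr":[0,0,0]},
    {"fingers":30,"offset":[-0.222,-0.455,2.8],"dr":[0,0,0]},
    {"fingers":30,"offset":[-0.222,-0.455,2.0],"dr":[0,0,0]},
    {"fingers":30,"offset":[-0.222,-0.455,1.5],"dr":[0,0,0]},
    {"fingers":30,"offset":[-0.222,-0.455,1.5],"dr":[0,0,0]},
  ],
)

```text
t: 3.9
position: [463.5, -161.6, 112.5]
orientation: [0.738, 0.674, 0.001, 0.003]
force: [-0.7, -0.5, -1.8]
opening: 38.0
gripper_force: 40.7
```

```bash
python3 -c "
from plan import *
go((530,20,190,84.8))"
```

```text
offset [3.104, 0.862, -1.334] dr [0, 0, -0.0] dist 209
```

Emit:
apply_moves(
  motion=[
    {"fingers":30,"offset":[3.104,0.862,-1.334],"dr":[0,0,0]},
    {"fingers":30,"offset":[3.104,0.862,-1.334],"dr":[0,0,0]},
    {"fingers":30,"offset":[3.104,0.862,-1.334],"dr":[0,0,0]},
    {"fingers":30,"offset":[3.104,0.862,-1.334],"dr":[0,0,0]},
    {"fingers":30,"offset":[3.104,0.862,-1.334],"dr":[0,0,0]},
    {"fingers":30,"offset":[3.104,0.862,-1.334],"dr":[0,0,0]},
    {"fingers":30,"offset":[3.104,0.862,-1.334],"dr":[0,0,0]},
  ],
)

```text
t: 4.78
position: [528.8, 18.7, 188.9]
orientation: [0.739, 0.674, -0.001, -0.001]
force: [0.9, -0.0, -1.2]
opening: 38.4
gripper_force: 40.8
```

Run:
```python
from m import *
o=status.get_obs();print(o['t'],o['position'],o['orientation'],o['force'])
p,d=snap('wrist');cv2.imwrite('pics/w2.png',p[...,::-1])
W=cloud('wrist')
for z0,z1 in ((44.5,54),(37.5,44),(30,36),(23,28),(15,22),(2,8)):
    P=region(W,460,780,-60,220,z0,z1); print(z0,len(P),rect(P[:,:2]) if len(P)>5 else '')
```

```text
4.775 [528.84937716  18.654138   188.85872436] [ 0.73908491  0.67361089 -0.00111091 -0.00078654] [ 0.86334908 -0.00547638 -1.19304472]
44.5 7712 (array([665.7,  69.4]), array([177.5, 120.3]), 84.99)
37.5 12931 (array([639.3,  72. ]), array([196.3, 274.8]), 85.22)
30 3925 (array([641.9,  71.3]), array([185.8, 282.6]), 84.91)
23 3017 (array([643.7,  58.4]), array([181.6, 317.7]), 76.5)
15 1926 (array([646.9,  57.8]), array([181.7, 301.8]), 76.57)
2 12006 (array([646.4,  57.8]), array([181.6, 301.3]), 76.25)
```

View pics/w2.png

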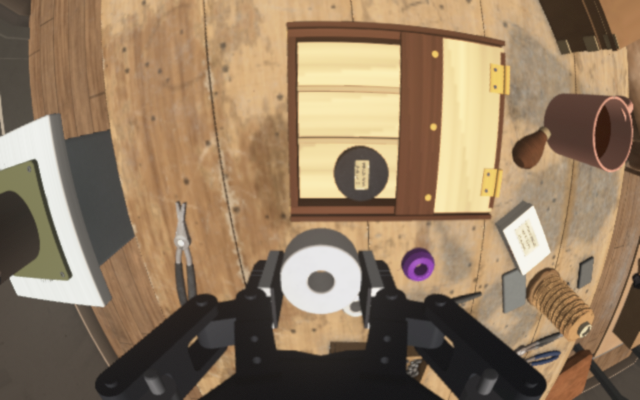

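The wrist picture shows the bush held level at (321,272). The front wall is at u≈292, the lap edge at u≈402, and the left and middle bays at v≈65 and 112 are empty. The tin is at (361,174). Next I'll refine the case frame.

```bash
cat > case.py <<'E'
from m import *
def refine(W,o=np.array([617.7,73.7]),a=-5.1):
    for it in range(3):
        c,s=np.cos(np.radians(a)),np.sin(np.radians(a)); A=np.array([[c,s],[-s,c]])
        X=W.copy(); X[...,:2]=(W[...,:2]-o)@A.T
        P=region(X,-127,-95,-80,80,30,37); ys=np.arange(-75,76,5)
        f=np.array([[y,np.percentile(P[abs(P[:,1]-y)<2.5,0],3)] for y in ys if (abs(P[:,1]-y)<2.5).sum()>4])
        P=region(X,-30,10,-85,85,45,54)
        l=np.array([[y,np.percentile(P[abs(P[:,1]-y)<2.5,0],3)] for y in ys if (abs(P[:,1]-y)<2.5).sum()>4])
        P=region(X,-110,60,-110,110,37.5,45); xs=np.arange(-105,55,5)
        sid=[np.array([[x,np.percentile(P[abs(P[:,0]-x)<2.5,1],q)] for x in xs if (abs(P[:,0]-x)<2.5).sum()>4]) for q in (2,98)]
        pf=[np.polyfit(q[:,0],q[:,1],1) if len(q)>3 else [np.nan]*2 for q in (f,l,*sid)]
        off=[np.median(q[:,1]) for q in (f,l,*sid)]
        print('deg',[round(np.degrees(q[0]),2) for q in pf],'pos',np.round(off,1),'want -117 -12 -98 98')
        da=np.nanmean([-np.degrees(pf[1][0]),np.degrees(pf[2][0]),np.degrees(pf[3][0])])
        dx=np.mean([off[1]+12,off[0]+117]); dy=(off[2]+off[3])/2
        o=o+A.T@np.array([dx,dy]); a+=da
    print('case',o.round(1),round(a,2)); return o,a
E
python3 - <<'E'
from case import *
for n in ('wrist','side','scene'): print(n); refine(cloud(n))
E
```

```text
wrist
deg [np.float64(0.1), np.float64(0.07), np.float64(1.49), np.float64(-0.72)] pos [-116.   -11.1  -96.9   97.1] want -117 -12 -98 98
deg [np.float64(0.3), np.float64(0.3), np.float64(1.3), np.float64(-0.97)] pos [-116.9  -12.   -96.8   97.2] want -117 -12 -98 98
deg [np.float64(0.35), np.float64(0.28), np.float64(1.29), np.float64(-0.97)] pos [-117.   -12.1  -97.    97. ] want -117 -12 -98 98
case [618.7  73.9] -4.85
side
deg [np.float64(0.27), np.float64(0.66), np.float64(0.48), np.float64(-8.19)] pos [-114.3   -8.2  -99.4   93.8] want -117 -12 -98 98
deg [np.float64(-2.59), np.float64(-2.3), np.float64(3.75), np.float64(-2.23)] pos [-116.5  -11.3  -97.4   95.1] want -117 -12 -98 98
deg [np.float64(-1.4), np.float64(-0.98), np.float64(2.28), np.float64(-4.34)] pos [-118.1  -11.9  -95.8   97.3] want -117 -12 -98 98
case [620.7  70.2] -6.98
scene
deg [np.float64(-0.22), np.float64(-0.34), np.float64(9.12), np.float64(-0.48)] pos [-116.9  -11.1  -92.7   99.3] want -117 -12 -98 98
deg [np.float64(2.93), np.float64(2.7), np.float64(7.04), np.float64(-4.48)] pos [-117.   -11.8  -93.6   97.8] want -117 -12 -98 98
deg [np.float64(2.67), np.float64(2.58), np.float64(7.24), np.float64(-4.41)] pos [-117.1  -11.9  -95.8   95.5] want -117 -12 -98 98
case [618.6  78.9] -2.07
```

```bash
python3 -c "
from plan import *
go((563.8,139.5,120,84.9),(563.8,139.5,60,84.9),(563.8,139.5,20,84.9),(563.8,139.5,8,84.9),(563.8,139.5,130,84.9))"
```

```text
offset [2.034, 0.38, 1.167] dr [0, 0, -0.1] dist 143
offset [2.034, 0.38, 2.167] dr [0, 0, -0.1] dist 180
offset [2.034, 0.38, 2.834] dr [0, 0, -0.1] dist 211
offset [2.034, 0.38, 3.034] dr [0, 0, -0.1] dist 220
offset [2.034, 0.38, 1.0] dr [0, 0, -0.1] dist 138
```

Emit:
apply_moves(
  motion=[
    {"fingers":30,"offset":[1.0,0.2,0.6],"dr":[0,0,-0.1]},
    {"fingers":30,"offset":[2.034,0.38,1.167],"dr":[0,0,-0.1]},
    {"fingers":30,"offset":[2.034,0.38,1.167],"dr":[0,0,-0.1]},
    {"fingers":30,"offset":[2.034,0.38,1.167],"dr":[0,0,-0.1]},
    {"fingers":30,"offset":[2.034,0.38,1.8],"dr":[0,0,-0.1]},
    {"fingers":30,"offset":[2.034,0.38,2.167],"dr":[0,0,-0.1]},
    {"fingers":30,"offset":[2.034,0.38,2.5],"dr":[0,0,-0.1]},
    {"fingers":30,"offset":[2.034,0.38,2.834],"dr":[0,0,-0.1]},
    {"fingers":30,"offset":[2.034,0.38,3.0],"dr":[0,0,-0.1]},
    {"fingers":30,"offset":[2.034,0.38,3.034],"dr":[0,0,-0.1]},
    {"fingers":30,"offset":[2.034,0.38,3.034],"dr":[0,0,-0.1]},
    {"fingers":30,"offset":[2.034,0.38,3.034],"dr":[0,0,-0.1]},
  ],
)

```text
t: 6.32
position: [564.6, 139.4, 8.9]
orientation: [0.738, 0.675, 0.001, 0.0]
force: [-0.8, 0.0, -1.4]
opening: 38.2
gripper_force: 40.8
```

Emit:
apply_moves(
  motion=[
    {"fingers":30,"offset":[0,0,0.02],"dr":[0,0,0]},
    {"fingers":30,"offset":[0,0,0.02],"dr":[0,0,0]},
    {"fingers":50,"offset":[0,0,0.02],"dr":[0,0,0]},
    {"fingers":52,"offset":[0,0,0.02],"dr":[0,0,0]},
    {"fingers":52,"offset":[0,0,0.02],"dr":[0,0,0]},
    {"fingers":52,"offset":[0,0,-0.2],"dr":[0,0,0]},
    {"fingers":52,"offset":[0,0,-0.8],"dr":[0,0,0]},
    {"fingers":52,"offset":[0,0,-1.6],"dr":[0,0,0]},
    {"fingers":80,"offset":[0,0,-2.034],"dr":[0,0,0]},
    {"fingers":80,"offset":[0,0,-2.034],"dr":[0,0,0]},
    {"fingers":80,"offset":[0,0,-2.034],"dr":[0,0,0]},
  ],
)

```text
t: 7.7
position: [563.2, 139.3, 129.7]
orientation: [0.738, 0.675, -0.0, -0.0]
force: [-0.3, -0.9, -0.0]
opening: 80.2
gripper_force: 0.0
```

Run:
```python
from case import *
o=status.get_obs();print(o['t'],o['position'],o['force'],o['opening'])
p,d=snap('wrist')
W=cloud('wrist'); refine(W)
P=region(W,530,600,105,175,16,32);print('bush',np.median(P[:,2]),P[:,2].std(),rect(P[:,:2]))
from plan import *
go((556.3,-141.7,130,84.9),(556.3,-141.7,70,84.9),(556.3,-141.7,2,84.9),(556.3,-141.7,120,84.9))
```

```text
7.7 [563.21148866 139.28205622 129.72645039] [-3.01363240e-01 -8.50965565e-01 -3.13720764e-04] 80.17975284093711
deg [np.float64(0.12), np.float64(-0.04), np.float64(34.55), np.float64(-0.23)] pos [-115.8  -11.   -94.6   97.8] want -117 -12 -98 98
deg [np.float64(8.88), np.float64(11.17), np.float64(48.95), np.float64(38.68)] pos [-118.8  -12.1  -82.9   98.7] want -117 -12 -98 98
deg [np.float64(2.76), np.float64(21.18), np.float64(10.78), np.float64(76.04)] pos [-118.3  -28.3  -64.   -20.7] want -117 -12 -98 98
case [632.   42.3] 53.72
bush 24.631856057674995 3.1761240288548205 (array([566.8, 142.6]), array([67.1, 69.8]), 86.1)
offset [-4.679, 0.292, 0.0] dr [0, 0, -0.0] dist 281
offset [-4.679, 0.292, 1.0] dr [0, 0, -0.0] dist 288
offset [-4.679, 0.292, 2.134] dr [0, 0, -0.0] dist 309
offset [-4.679, 0.292, 0.167] dr [0, 0, -0.0] dist 281
```

Emit:
apply_moves(
  motion=[
    {"fingers":70,"offset":[-1.0,0.062,0.0],"dr":[0,0,0]},
    {"fingers":70,"offset":[-4.679,0.292,0.0],"dr":[0,0,0]},
    {"fingers":70,"offset":[-4.679,0.292,0.0],"dr":[0,0,0]},
    {"fingers":70,"offset":[-4.679,0.292,0.0],"dr":[0,0,0]},
    {"fingers":70,"offset":[-4.679,0.292,0.0],"dr":[0,0,0]},
    {"fingers":70,"offset":[-4.679,0.292,0.0],"dr":[0,0,0]},
    {"fingers":70,"offset":[-4.679,0.292,1.0],"dr":[0,0,0]},
    {"fingers":70,"offset":[-4.679,0.292,1.5],"dr":[0,0,0]},
    {"fingers":70,"offset":[-4.679,0.292,1.9],"dr":[0,0,0]},
    {"fingers":70,"offset":[-4.679,0.292,2.134],"dr":[0,0,0]},
    {"fingers":70,"offset":[-4.679,0.292,2.134],"dr":[0,0,0]},
    {"fingers":30,"offset":[-4.679,0.292,2.134],"dr":[0,0,0]},
    {"fingers":30,"offset":[-4.679,0.292,2.134],"dr":[0,0,0]},
    {"fingers":30,"offset":[-4.679,0.292,2.134],"dr":[0,0,0]},
    {"fingers":30,"offset":[-4.679,0.292,2.134],"dr":[0,0,0]},
    {"fingers":30,"offset":[-4.679,0.292,2.134],"dr":[0,0,0]},
  ],
)

```text
t: 9.75
position: [557.3, -141.9, 3.4]
orientation: [0.738, 0.675, 0.001, 0.001]
force: [-0.4, 1.1, 6.7]
opening: 38.5
gripper_force: 40.4
```

Emit:
apply_moves(
  motion=[
    {"fingers":30,"offset":[0,0,-0.1],"dr":[0,0,0]},
    {"fingers":30,"offset":[0,0,-0.5],"dr":[0,0,0]},
    {"fingers":30,"offset":[0,0,-1.2],"dr":[0,0,0]},
    {"fingers":30,"offset":[0,0,-1.967],"dr":[0,0,0]},
    {"fingers":30,"offset":[0,0,-1.967],"dr":[0,0,0]},
    {"fingers":30,"offset":[0,0,-1.967],"dr":[0,0,0]},
  ],
)

```text
t: 10.5
position: [555.4, -141.6, 119.6]
orientation: [0.738, 0.675, -0.0, -0.0]
force: [0.0, 1.1, -2.3]
opening: 38.3
gripper_force: 40.7
```

Run:
```python
from case import *
p,d=snap('wrist');q,_=snap('side')
cv2.imwrite('pics/w3.png',np.hstack([cv2.resize(p[180:340,220:420],None,fx=2,fy=2,interpolation=2),cv2.resize(q[200:360,280:440],None,fx=2,fy=2,interpolation=2)])[...,::-1])
from plan import *
go((559.1,86.8,140,84.9),(559.1,86.8,60,84.9),(559.1,86.8,20,84.9),(559.1,86.8,8,84.9))
```

```text
offset [3.798, -0.292, -0.333] dr [0, 0, -0.0] dist 229
offset [3.798, -0.292, 1.0] dr [0, 0, -0.0] dist 236
offset [3.798, -0.292, 1.667] dr [0, 0, -0.0] dist 249
offset [3.798, -0.292, 1.867] dr [0, 0, -0.0] dist 255
```

View pics/w3.png

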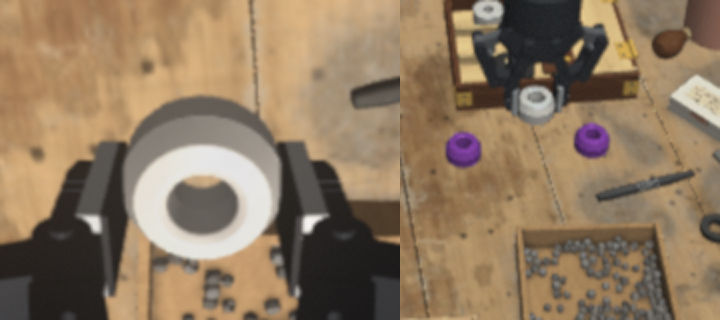

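Run:
```python
from case import *
W=cloud('wrist'); P=region(W,530,582,-170,-115,100,160)
h=np.histogram(P[:,2],bins=range(100,162,3)); print(h[0],h[1][0])
P=P[(np.abs(P[:,1]+141)<25)]
print(len(P),P.min(0),P.max(0))
for z0 in range(110,150,4):
    q=P[(P[:,2]>=z0)&(P[:,2]<z0+4)]
    if len(q)>10: print(z0,len(q),q.min(0).round(),q.max(0).round(),q.mean(0).round(1))
img=load('wrist')['p'];v,u=np.mgrid[:400,:640]
m=(img.min(-1)>200)&(v>240)&(v<320)&(u>280)&(u<365)&np.isfinite(W[...,0])
q=W[m];c=q.mean(0);n=np.linalg.svd(q-c)[2][2];print('top',len(q),c,n)
```

```text
[   0    0    0    0    0   78  229  269  350  495  830  934 2546  167
  182  178  197  216  307  451] 100
7429 [ 530.02212205 -158.13870604  115.26988276] [ 581.77467605 -120.52730783  159.95580098]
114 78 [ 538. -150.  115.] [ 573. -121.  118.] [ 554.4 -139.9  117.1]
118 317 [ 537. -150.  118.] [ 574. -121.  122.] [ 555.4 -131.4  120.1]
122 407 [ 530. -150.  122.] [ 581. -121.  126.] [ 555.5 -132.2  124.2]
126 619 [ 530. -154.  126.] [ 581. -121.  130.] [ 555.3 -132.8  128.2]
130 1128 [ 530. -155.  130.] [ 581. -121.  134.] [ 555.2 -133.3  132. ]
134 2703 [ 530. -158.  134.] [ 581. -123.  138.] [ 555.1 -138.5  136.6]
138 646 [ 530. -156.  138.] [ 581. -126.  142.] [ 554.3 -138.6  138.9]
142 240 [ 530. -155.  142.] [ 581. -128.  146.] [ 554.7 -135.5  143.9]
146 251 [ 530. -154.  146.] [ 581. -128.  150.] [ 555.9 -136.   148.1]
top 1881 [ 554.82210027 -139.87272258  137.4799309 ] [-0.00861954  0.00212538 -0.99996059]
```

Emit:
apply_moves(
  motion=[
    {"fingers":30,"offset":[1.0,-0.08,-0.333],"dr":[0,0,0]},
    {"fingers":30,"offset":[3.785,-0.292,-0.333],"dr":[0,0,0]},
    {"fingers":30,"offset":[3.785,-0.292,-0.333],"dr":[0,0,0]},
    {"fingers":30,"offset":[3.785,-0.292,-0.333],"dr":[0,0,0]},
    {"fingers":30,"offset":[3.785,-0.292,-0.333],"dr":[0,0,0]},
    {"fingers":30,"offset":[3.785,-0.292,0.3],"dr":[0,0,0]},
    {"fingers":30,"offset":[3.785,-0.292,0.9],"dr":[0,0,0]},
    {"fingers":30,"offset":[3.785,-0.292,1.3],"dr":[0,0,0]},
    {"fingers":30,"offset":[3.785,-0.292,1.6],"dr":[0,0,0]},
    {"fingers":30,"offset":[3.785,-0.292,1.75],"dr":[0,0,0]},
    {"fingers":30,"offset":[3.785,-0.292,1.833],"dr":[0,0,0]},
    {"fingers":30,"offset":[3.785,-0.292,1.833],"dr":[0,0,0]},
    {"fingers":30,"offset":[3.785,-0.292,1.833],"dr":[0,0,0]},
  ],
)

```text
t: 12.22
position: [559.7, 86.0, 10.7]
orientation: [0.738, 0.675, 0.001, 0.0]
force: [0.6, -0.7, -1.6]
opening: 38.2
gripper_force: 40.7
```

Emit:
apply_moves(
  motion=[
    {"fingers":30,"offset":[0,0,0.015],"dr":[0,0,0]},
    {"fingers":30,"offset":[0,0,0.03],"dr":[0,0,0]},
    {"fingers":30,"offset":[0,0,0.03],"dr":[0,0,0]},
  ],
)

```text
t: 12.6
position: [559.3, 86.1, 8.5]
orientation: [0.738, 0.675, 0.0, 0.0]
force: [0.5, 1.0, -0.7]
opening: 37.9
gripper_force: 40.8
```

Emit:
apply_moves(
  motion=[
    {"fingers":30,"offset":[0,0,0.01],"dr":[0,0,0]},
    {"fingers":50,"offset":[0,0,0.01],"dr":[0,0,0]},
    {"fingers":52,"offset":[0,0,0.01],"dr":[0,0,0]},
    {"fingers":52,"offset":[0,0,0.01],"dr":[0,0,0]},
    {"fingers":52,"offset":[0,0,-0.2],"dr":[0,0,0]},
    {"fingers":52,"offset":[0,0,-0.8],"dr":[0,0,0]},
    {"fingers":52,"offset":[0,0,-1.7],"dr":[0,0,0]},
    {"fingers":70,"offset":[0,0,-2.5],"dr":[0,0,0]},
    {"fingers":70,"offset":[0,0,-2.5],"dr":[0,0,0]},
    {"fingers":70,"offset":[0,0,-2.5],"dr":[0,0,0]},
  ],
)

```text
t: 13.85
position: [558.7, 86.0, 158.6]
orientation: [0.738, 0.675, 0.0, 0.0]
force: [-0.5, -0.8, -1.1]
opening: 69.7
gripper_force: 0.0
```

Run:
```python
from case import *
from plan import *
o=status.get_obs();print(o['t'],o['position'],o['force'])
json.dump(dict(p=[558.4,86.0,158.2],psi=84.9),open('cmd.json','w'))
p,d=snap('wrist'); q,_=snap('scene')
cv2.imwrite('pics/w4.png',np.hstack([cv2.resize(p[60:340,180:480],None,fx=1.6,fy=1.6),cv2.resize(q[160:250,255:385],None,fx=2.4,fy=4.97)])[...,::-1])
W=cloud('wrist')
c,s=np.cos(np.radians(-5.1)),np.sin(np.radians(-5.1)); A=np.array([[c,s],[-s,c]])
X=W.copy();X[...,:2]=(W[...,:2]-[618.7,73.9])@A.T
for n,b in dict(bush=(-100,-15,38,83),block=(-100,-15,-15,30)).items():
    P=region(X,*b,22,33); print(n,len(P),np.percentile(P[:,2],[50,90]),rect(P[:,:2]))
go((415,340,160,97.5))
```

```text
13.85 [558.68382704  85.95783845 158.59321004] [-0.48770723 -0.76608079 -1.05634348]Traceback (most recent call last):
  File "<stdin>", line 6, in <module>
    return _nx.concatenate(arrs, 1, dtype=dtype, casting=casting)
           ~~~~~~~~~~~~~~~^^^^^^^^^^^^^^^^^^^^^^^^^^^^^^^^^^^^^^^
ValueError: all the input array dimensions except for the concatenation axis must match exactly, but along dimension 0, the array at index 0 has size 448 and the array at index 1 has size 447
```

Run:
```python
from case import *
from plan import *
p=optics and np.load('wrist.npz')['p']; q=np.load('scene.npz')['p']
cv2.imwrite('pics/w4.png',np.hstack([cv2.resize(p[60:340,180:480],(480,448)),cv2.resize(q[160:250,255:385],(320,448))])[...,::-1])
W=cloud('wrist')
c,s=np.cos(np.radians(-5.1)),np.sin(np.radians(-5.1)); A=np.array([[c,s],[-s,c]])
X=W.copy();X[...,:2]=(W[...,:2]-[618.7,73.9])@A.T
for n,b in dict(bush=(-100,-15,38,83),block=(-100,-15,-15,30)).items():
    P=region(X,*b,22,33); print(n,len(P),np.percentile(P[:,2],[50,90]),rect(P[:,:2]))
go((415,340,160,97.5))
```

```text
bush 1418 [24.93681427 25.88690437] (array([-60.7,  60.5]), array([39.6, 39.8]), 60.12)
block 928 [25.86036212 27.09688943] (array([-61.2,   6.9]), array([37.1, 36. ]), 41.46)
offset [4.004, -2.757, -0.03] dr [0, 0, -12.6] dist 292
```

View pics/w4.png

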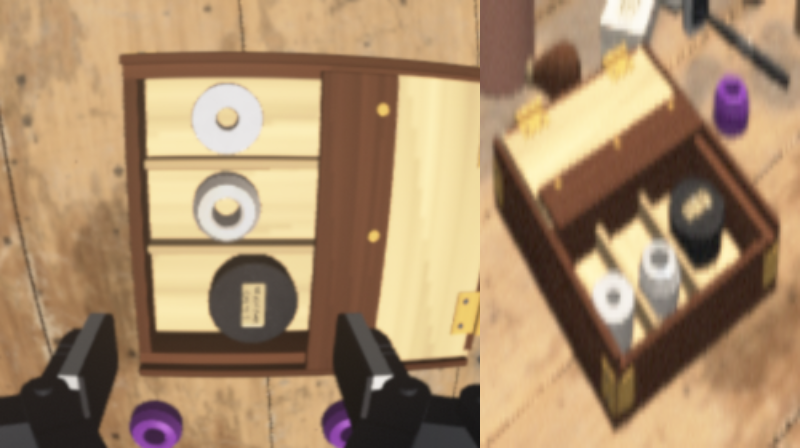

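Both parts are flat in their bays: the bush at (228,118), the block at (227,207), and the tin still in place. Now the cover.

Emit:
apply_moves(
  motion=[
    {"fingers":60,"offset":[4.004,-2.757,-0.03],"dr":[0,0,-12.6]},
    {"fingers":60,"offset":[4.004,-2.757,-0.03],"dr":[0,0,-12.6]},
    {"fingers":60,"offset":[4.004,-2.757,-0.03],"dr":[0,0,-12.6]},
    {"fingers":60,"offset":[4.004,-2.757,-0.03],"dr":[0,0,-12.6]},
    {"fingers":60,"offset":[4.004,-2.757,-0.03],"dr":[0,0,-12.6]},
    {"fingers":60,"offset":[4.004,-2.757,-0.03],"dr":[0,0,-12.6]},
    {"fingers":60,"offset":[4.004,-2.757,-0.03],"dr":[0,0,-12.6]},
    {"fingers":60,"offset":[4.004,-2.757,-0.03],"dr":[0,0,-12.6]},
    {"fingers":60,"offset":[4.004,-2.757,-0.03],"dr":[0,0,-12.6]},
  ],
)

```text
t: 15.08
position: [416.3, 339.0, 159.8]
orientation: [0.66, 0.751, -0.0, 0.0]
force: [0.4, 0.3, 0.4]
opening: 60.3
gripper_force: 0.0
```

Run:
```python
from m import *
o=status.get_obs();print(o['t'],o['position'],o['orientation'],o['force'])
p,d=snap('wrist'); cv2.imwrite('pics/w5.png',p[...,::-1]); W=cloud('wrist')
P=region(W,340,600,250,500,26,40); print('rail',len(P),rect(P[:,:2]))
# grow the fit: rail sides by percentiles in rail frame; board edges
a=np.radians(7.5);c,s=np.cos(a),np.sin(a);A=np.array([[c,s],[-s,c]])
X=W.copy();X[...,:2]=(W[...,:2]-[434.5,377])@A.T
def edge(P,ax,q,rng):
    o=1-ax; r=[(k,np.percentile(P[abs(P[:,o]-k)<3,ax],q)) for k in rng if (abs(P[:,o]-k)<3).sum()>5]
    r=np.array(r); return np.median(r[:,1]).round(1),np.degrees(np.polyfit(r[:,0],r[:,1],1)[0]).round(2),len(r)
P=region(X,-30,30,-60,60,26,40)
print('rail x',[edge(P,0,q,range(-40,41,5)) for q in (2,98)],'y',[edge(P,1,q,range(-6,7,3)) for q in (1,99)])
P=region(X,-80,100,-110,110,3.5,12)
print('board x',[edge(P,0,q,range(-80,81,5)) for q in (1,99)],'y',[edge(P,1,q,range(-45,46,5)) for q in (1,99)])
```

```text
15.075 [416.29917487 338.95870598 159.82604565] [ 6.60097714e-01  7.51179699e-01 -2.60640227e-04  5.76408973e-06] [0.40790422 0.32113921 0.3705124 ]
rail 1745 (array([434.3, 377.2]), array([16.2, 88.8]), 7.1)
rail x [(np.float64(-7.9), np.float64(0.3), 17), (np.float64(7.2), np.float64(0.19), 17)] y [(np.float64(-42.9), np.float64(2.73), 5), (np.float64(43.7), np.float64(0.23), 5)]
board x [(np.float64(-50.5), np.float64(0.0), 33), (np.float64(73.8), np.float64(-0.1), 33)] y [(np.float64(-86.7), np.float64(0.35), 19), (np.float64(87.8), np.float64(-0.23), 19)]
```

View pics/w5.png

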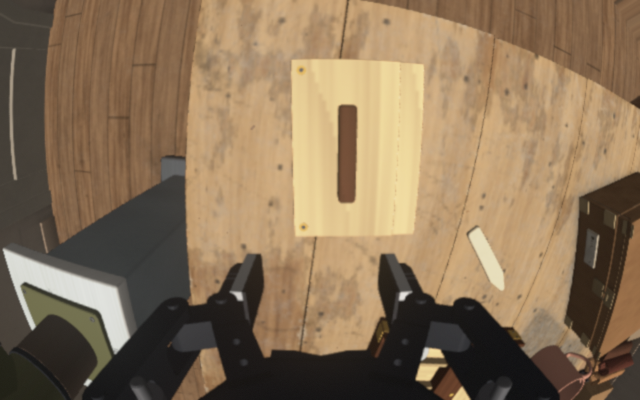

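Run:
```python
from plan import *
go((434.1,377.5,80,97.4),(434.1,377.5,12,97.4))
```

```text
offset [0.578, 0.397, 1.333] dr [0, 0, 0.1] dist 90
offset [0.578, 0.397, 2.467] dr [0, 0, 0.1] dist 154
```

Emit:
apply_moves(
  newtons=80,
  motion=[
    {"fingers":60,"offset":[0.578,0.397,0.8],"dr":[0,0,0.1]},
    {"fingers":50,"offset":[0.578,0.397,1.333],"dr":[0,0,0.1]},
    {"fingers":40,"offset":[0.578,0.397,1.8],"dr":[0,0,0.1]},
    {"fingers":40,"offset":[0.578,0.397,2.2],"dr":[0,0,0.1]},
    {"fingers":40,"offset":[0.578,0.397,2.4],"dr":[0,0,0.1]},
    {"fingers":40,"offset":[0.578,0.397,2.467],"dr":[0,0,0.1]},
    {"fingers":40,"offset":[0.578,0.397,2.467],"dr":[0,0,0.1]},
    {"fingers":5,"offset":[0.578,0.397,2.467],"dr":[0,0,0.1]},
    {"fingers":5,"offset":[0.578,0.397,2.467],"dr":[0,0,0.1]},
    {"fingers":5,"offset":[0.578,0.397,2.467],"dr":[0,0,0.1]},
    {"fingers":5,"offset":[0.578,0.397,2.467],"dr":[0,0,0.1]},
    {"fingers":5,"offset":[0.578,0.397,2.467],"dr":[0,0,0.1]},
  ],
)

```text
t: 16.62
position: [435.4, 378.0, 13.2]
orientation: [0.66, 0.751, 0.001, 0.0]
force: [-0.5, -0.6, 5.3]
opening: 14.3
gripper_force: 80.4
```

Run:
```python
from h import *
o=status.get_obs();print(o['position'],o['orientation'],o['force'],o['torque'])
```

```text
[435.39220169 377.95382752  13.24005883] [6.60012566e-01 7.51253883e-01 9.80541157e-04 2.33529546e-04] [-0.45149603 -0.59553526  5.32126841] [-0.0876626   0.20173783 -0.0308808 ]
```

Run:
```python
from plan import *
go((434.1,377.5,110,97.4),(500,84.5,110,84.9))
```

```text
offset [0.0, 0.0, -1.634] dr [0, 0, -0.0] dist 98
offset [-4.984, 0.461, -1.634] dr [0, 0, 12.5] dist 316
```

Emit:
apply_moves(
  motion=[
    {"fingers":5,"offset":[0,0,-0.15],"dr":[0,0,0]},
    {"fingers":5,"offset":[0,0,-0.6],"dr":[0,0,0]},
    {"fingers":5,"offset":[0,0,-1.2],"dr":[0,0,0]},
    {"fingers":5,"offset":[0,0,-1.634],"dr":[0,0,0]},
    {"fingers":5,"offset":[-0.5,0.046,-1.634],"dr":[0,0,1.2]},
    {"fingers":5,"offset":[-1.2,0.11,-1.634],"dr":[0,0,3]},
    {"fingers":5,"offset":[-2.0,0.185,-1.634],"dr":[0,0,5]},
    {"fingers":5,"offset":[-2.8,0.26,-1.634],"dr":[0,0,7]},
    {"fingers":5,"offset":[-3.6,0.333,-1.634],"dr":[0,0,9]},
    {"fingers":5,"offset":[-4.3,0.4,-1.634],"dr":[0,0,10.8]},
    {"fingers":5,"offset":[-4.8,0.444,-1.634],"dr":[0,0,12]},
    {"fingers":5,"offset":[-4.984,0.461,-1.634],"dr":[0,0,12.5]},
    {"fingers":5,"offset":[-4.984,0.461,-1.634],"dr":[0,0,12.5]},
    {"fingers":5,"offset":[-4.984,0.461,-1.634],"dr":[0,0,12.5]},
    {"fingers":5,"offset":[-4.984,0.461,-1.634],"dr":[0,0,12.5]},
  ],
)

```text
t: 18.5
position: [500.4, 85.5, 110.0]
orientation: [0.737, 0.675, -0.0, -0.0]
force: [-0.2, -0.6, -1.5]
opening: 14.1
gripper_force: 79.3
```

```bash
cat > cov.py <<'E'
from m import *
def cov(C,psi,zt,n='wrist',save=None):
    "cover relative to rail-centre guess C, angle psi-90, TCP z zt (board top = zt-4)"
    W=cloud(n); a=np.radians(psi-90);c,s=np.cos(a),np.sin(a);A=np.array([[c,s],[-s,c]])
    X=W.copy();X[...,:2]=(W[...,:2]-C)@A.T
    P=region(X,-90,110,-120,120,zt-14,zt+2)
    def edge(P,ax,q,rng):
        r=np.array([(k,np.percentile(P[abs(P[:,1-ax]-k)<3,ax],q)) for k in rng if (abs(P[:,1-ax]-k)<3).sum()>5])
        return np.median(r[:,1]).round(1),np.degrees(np.polyfit(r[:,0],r[:,1],1)[0]).round(2),len(r)
    print('x edges (want -51.5, 76.5)',[edge(P,0,q,range(-80,81,5)) for q in (1,99)],'y (want +-89)',[edge(P,1,q,range(-45,46,5)) for q in (1,99)])
    Q=P[(abs(P[:,0])<45)&(abs(P[:,1])<80)&(abs(P[:,0])>25)&(P[:,2]>zt-9)&(P[:,2]<zt)]
    m=np.linalg.lstsq(np.c_[Q[:,:2],np.ones(len(Q))],Q[:,2],rcond=None)[0]
    print('top plane slopes deg x,y',np.degrees(m[:2]).round(2),'z',m[2].round(1),len(Q))
    return X
E
python3 - <<'E'
from cov import *; from case import *
o=status.get_obs();print(o['t'],o['position'],o['orientation'],o['force'],o['torque'])
p,d=snap('wrist'); cv2.imwrite('pics/w6.png',p[...,::-1]); snap('side')
C=o['position'][:2]
cov(C,84.9,o['position'][2])
W=cloud('wrist'); 
with np.errstate(invalid='ignore'): W[W[...,2]>56]=np.nan
c,s=np.cos(np.radians(-5.1)),np.sin(np.radians(-5.1)); A=np.array([[c,s],[-s,c]])
X=W.copy();X[...,:2]=(W[...,:2]-[618.7,73.9])@A.T
P=region(X,-30,10,-85,85,45,54)
l=np.array([[y,np.percentile(P[abs(P[:,1]-y)<2.5,0],3)] for y in range(-75,76,5) if (abs(P[:,1]-y)<2.5).sum()>4]);print('lap',l.round(1).tolist())
P=region(X,-30,60,-110,110,38,45);
for x in (-30,-20,10,20,30,40,50):
    q=P[abs(P[:,0]-x)<3,1]; print(x,len(q),np.percentile(q,[2,98]).round(1) if len(q)>9 else '')
E
```

```text
18.5 [500.40546656  85.51741314 110.00133279] [ 7.37386689e-01  6.75470829e-01 -2.78435187e-05 -1.70755899e-04] [-0.21441735 -0.58349067 -1.5399879 ] [-0.01725618 -0.01033321  0.01252372]
x edges (want -51.5, 76.5) [(np.float64(-50.9), np.float64(-19.12), 33), (np.float64(73.5), np.float64(8.72), 33)] y (want +-89) [(np.float64(-25.8), np.float64(-0.15), 19), (np.float64(87.3), np.float64(0.14), 19)]
top plane slopes deg x,y [-0.18 -0.03] z 103.8 13956
lap [[-75.0, -12.1], [-70.0, -11.8], [-65.0, -12.5], [-60.0, -12.0], [-55.0, -11.9], [-50.0, -12.0], [-45.0, -11.8], [-40.0, -12.1], [-35.0, -12.5], [-30.0, -12.2], [-25.0, -12.0], [-20.0, -12.0], [-15.0, -12.1], [-10.0, -12.5], [-5.0, -12.4], [0.0, -12.7], [5.0, -12.2], [10.0, -11.8], [15.0, -11.8], [20.0, -12.2], [25.0, -12.5], [30.0, -12.0], [35.0, -11.9], [40.0, -12.1], [45.0, -12.2], [50.0, -12.5], [55.0, -12.0], [60.0, -12.3], [65.0, -12.0], [70.0, -12.2], [75.0, -12.3]]
-30 26 [92.4 97.1]
-20 50 [92.5 97.3]
10 73 [-98.2  97.2]
20 70 [-97.5  97.3]
30 77 [-97.8  97.2]
40 1138 [-92.8  94.1]
50 1054 [-92.6  94.1]
```

View pics/w6.png

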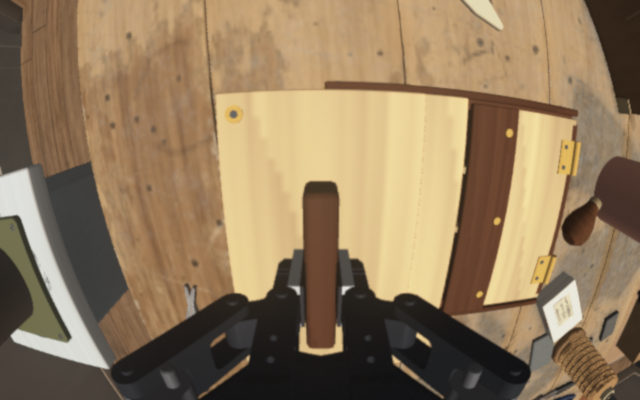

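Run:
```python
from plan import *
go((521.6,82.6,75,84.9),(521.6,82.6,55,84.9),(521.6,82.6,49,84.9))
```

```text
offset [0.0, 0.361, 0.584] dr [0, 0, -0.0] dist 41
offset [0.0, 0.361, 0.917] dr [0, 0, -0.0] dist 59
offset [0.0, 0.361, 1.017] dr [0, 0, -0.0] dist 65
```

Emit:
apply_moves(
  motion=[
    {"fingers":5,"offset":[0,0.2,0.3],"dr":[0,0,0]},
    {"fingers":5,"offset":[0,0.361,0.584],"dr":[0,0,0]},
    {"fingers":5,"offset":[0,0.361,0.75],"dr":[0,0,0]},
    {"fingers":5,"offset":[0,0.361,0.917],"dr":[0,0,0]},
    {"fingers":5,"offset":[0,0.361,0.98],"dr":[0,0,0]},
    {"fingers":5,"offset":[0,0.361,1.017],"dr":[0,0,0]},
    {"fingers":5,"offset":[0,0.361,1.017],"dr":[0,0,0]},
    {"fingers":5,"offset":[0,0.361,1.017],"dr":[0,0,0]},
    {"fingers":5,"offset":[0,0.361,1.017],"dr":[0,0,0]},
  ],
)

```text
t: 19.73
position: [522.6, 82.6, 49.4]
orientation: [0.738, 0.675, 0.0, 0.0]
force: [0.2, -0.3, -2.5]
opening: 14.3
gripper_force: 79.3
```

Run:
```python
from cov import *
o=status.get_obs();print(o['t'],o['position'],o['orientation'],o['force'],o['torque'])
p,d=snap('wrist'); C=o['position'][:2]
X=cov(C,84.9,o['position'][2])
# heights across tongue / lap, at cover y = 20..80
for y0,y1 in ((10,30),(35,55),(60,80),(-70,-40)):
    print(y0,[(x,np.round(np.median(region(X,x-1.5,x+1.5,y0,y1,15,60)[:,2]),1)) for x in (20,40,48,56,62,68,72,76,80,84,88,92,100)])
cv2.imwrite('pics/w7.png',p[...,::-1])
```

```text
19.725 [522.55738179  82.61662841  49.43915837] [7.37916307e-01 6.74892100e-01 3.39229901e-04 2.48526384e-04] [ 0.22788841 -0.34463241 -2.54183067] [0.08093753 0.00184597 0.01839505]
x edges (want -51.5, 76.5) [(np.float64(-50.7), np.float64(-17.9), 33), (np.float64(107.9), np.float64(8.58), 33)] y (want +-89) [(np.float64(-25.9), np.float64(-0.19), 19), (np.float64(96.3), np.float64(6.44), 19)]
top plane slopes deg x,y [-0.12 -0.04] z 43.2 13953
10 [(20, np.float64(43.1)), (40, np.float64(43.1)), (48, np.float64(43.1)), (56, np.float64(40.1)), (62, np.float64(40.1)), (68, np.float64(40.0)), (72, np.float64(40.1)), (76, np.float64(39.7)), (80, np.float64(nan)), (84, np.float64(45.3)), (88, np.float64(46.9)), (92, np.float64(46.9)), (100, np.float64(47.0))]
35 [(20, np.float64(43.1)), (40, np.float64(43.0)), (48, np.float64(43.0)), (56, np.float64(40.0)), (62, np.float64(40.0)), (68, np.float64(40.1)), (72, np.float64(40.0)), (76, np.float64(39.8)), (80, np.float64(nan)), (84, np.float64(45.4)), (88, np.float64(46.8)), (92, np.float64(46.8)), (100, np.float64(47.0))]
60 [(20, np.float64(43.1)), (40, np.float64(43.0)), (48, np.float64(43.0)), (56, np.float64(39.9)), (62, np.float64(39.9)), (68, np.float64(40.1)), (72, np.float64(39.9)), (76, np.float64(39.9)), (80, np.float64(nan)), (84, np.float64(45.4)), (88, np.float64(46.9)), (92, np.float64(47.0)), (100, np.float64(46.9))]
-70 [(20, np.float64(nan)), (40, np.float64(nan)), (48, np.float64(nan)), (56, np.float64(nan)), (62, np.float64(40.0)), (68, np.float64(40.4)), (72, np.float64(40.4)), (76, np.float64(nan)), (80, np.float64(nan)), (84, np.float64(44.8)), (88, np.float64(47.1)), (92, np.float64(47.0)), (100, np.float64(46.9))]
  return _methods._mean(a, axis=axis, dtype=dtype,
  ret = ret.dtype.type(ret / rcount)
```

View pics/w7.png

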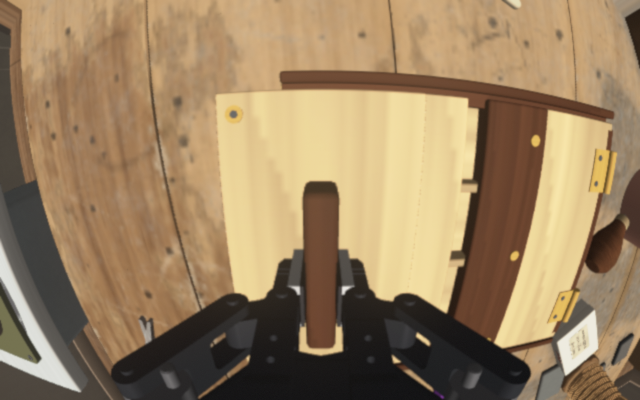

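The tongue tip at u≈468 is about 9 mm short of the lap edge at u≈487. It is level, but its top is only about 1 mm below the lap's underside. I'll drop 1.2 mm and slide, stopping 4 mm short.

Emit:
apply_moves(
  motion=[
    {"fingers":5,"offset":[0,0,0.02],"dr":[0,0,0]},
    {"fingers":5,"offset":[0,0,0.02],"dr":[0,0,0]},
    {"fingers":5,"offset":[0,0.05,0.02],"dr":[0,0,0]},
    {"fingers":5,"offset":[0,0.1,0.02],"dr":[0,0,0]},
    {"fingers":5,"offset":[0,0.15,0.02],"dr":[0,0,0]},
    {"fingers":5,"offset":[0,0.18,0.02],"dr":[0,0,0]},
    {"fingers":5,"offset":[0,0.2,0.02],"dr":[0,0,0]},
    {"fingers":5,"offset":[0,0.2,0.02],"dr":[0,0,0]},
  ],
)

```text
t: 20.78
position: [534.3, 81.5, 47.8]
orientation: [0.738, 0.675, -0.0, -0.0]
force: [0.0, 0.2, -2.8]
opening: 14.3
gripper_force: 79.3
```

```bash
cat > chk.py <<'E'
from cov import *
o=status.get_obs();print(o['t'],o['position'].round(1),o['orientation'].round(4),o['force'].round(1),o['torque'].round(2))
p,d=snap('wrist'); C=o['position'][:2]; W=cloud('wrist'); a=np.radians(-5.1);c,s=np.cos(a),np.sin(a);A=np.array([[c,s],[-s,c]])
X=W.copy();X[...,:2]=(W[...,:2]-[618.7,73.9])@A.T
print('TCP in case',A@(C-[618.7,73.9]))
med=lambda P:np.round(np.median(P[:,2]),1) if len(P)>3 else None
print('board z L/R rear',med(region(X,-30,-20,60,80,30,60)),med(region(X,-90,-80,60,80,30,60)),med(region(X,-90,-80,10,40,30,60)),'lap z',[med(region(X,-8,8,y-8,y+8,30,60)) for y in (-70,-40,0,40,75)],'leaf rear',med(region(X,60,80,-60,60,30,60)))
for x in (-80,-60,-40):
    P=region(X,x-4,x+4,75,102,25,60); print(x,[(y,med(P[abs(P[:,1]-y)<.6])) for y in range(84,100)])
for y in (70,50,30):
    P=region(X,-60,10,y-6,y+6,25,60); print('step',y,[(x,med(P[abs(P[:,0]-x)<.6])) for x in range(-36,-6,2)])
P=region(X,-140,-60,0,85,30,60);print('front edge',[np.percentile(P[abs(P[:,1]-y)<4,0],1).round(1) for y in (10,30,50,70)])
cv2.imwrite('pics/chk%d.png'%(o['t']*100),p[...,::-1])
E
python3 chk.py
```

```text
20.775 [534.3  81.5  47.8] [ 0.7379  0.6749 -0.     -0.    ] [ 0.   0.2 -2.8] [ 0.01  0.01 -0.01]
TCP in case [-8.47350941e+01  7.17812038e-02]
board z L/R rear 38.3 41.5 None lap z [None, np.float64(47.0), np.float64(47.0), np.float64(46.9), np.float64(46.9)] leaf rear 40.9
-80 [(84, np.float64(41.4)), (85, np.float64(41.4)), (86, np.float64(41.5)), (87, np.float64(41.3)), (88, np.float64(41.0)), (89, np.float64(33.0)), (90, np.float64(33.3)), (91, np.float64(33.6)), (92, np.float64(40.6)), (93, np.float64(41.0)), (94, np.float64(40.7)), (95, np.float64(40.9)), (96, np.float64(41.0)), (97, np.float64(40.5)), (98, None), (99, None)]
-60 [(84, np.float64(41.5)), (85, np.float64(41.3)), (86, np.float64(41.3)), (87, np.float64(41.2)), (88, np.float64(40.8)), (89, np.float64(32.9)), (90, np.float64(33.0)), (91, np.float64(33.4)), (92, np.float64(40.0)), (93, np.float64(40.9)), (94, np.float64(40.9)), (95, np.float64(40.8)), (96, np.float64(40.9)), (97, np.float64(40.5)), (98, None), (99, None)]
-40 [(84, np.float64(41.2)), (85, np.float64(41.4)), (86, np.float64(41.2)), (87, np.float64(4
[... 823 characters left out ...]
, (-24, np.float64(38.5)), (-22, np.float64(38.4)), (-20, np.float64(38.4)), (-18, np.float64(38.4)), (-16, np.float64(38.5)), (-14, np.float64(38.4)), (-12, np.float64(43.9)), (-10, np.float64(46.8)), (-8, np.float64(47.1))]
step 30 [(-36, np.float64(41.5)), (-34, np.float64(40.8)), (-32, np.float64(38.4)), (-30, np.float64(38.4)), (-28, np.float64(38.3)), (-26, np.float64(38.5)), (-24, np.float64(38.3)), (-22, np.float64(38.2)), (-20, np.float64(38.5)), (-18, np.float64(38.5)), (-16, np.float64(38.1)), (-14, np.float64(38.4)), (-12, np.float64(44.2)), (-10, np.float64(46.9)), (-8, np.float64(46.8))]
front edge [np.float64(-136.0), np.float64(-136.4), np.float64(-136.0), np.float64(-136.1)]
```

Emit:
apply_moves(
  motion=[
    {"fingers":5,"offset":[0,0.05,0],"dr":[0,0,0]},
    {"fingers":5,"offset":[0,0.1,0],"dr":[0,0,0]},
    {"fingers":5,"offset":[0,0.15,0],"dr":[0,0,0]},
    {"fingers":5,"offset":[0,0.2,0],"dr":[0,0,0]},
    {"fingers":5,"offset":[0,0.25,0],"dr":[0,0,0]},
    {"fingers":5,"offset":[0,0.29,0],"dr":[0,0,0]},
    {"fingers":5,"offset":[0,0.32,0],"dr":[0,0,0]},
    {"fingers":5,"offset":[0,0.333,0],"dr":[0,0,0]},
    {"fingers":5,"offset":[0,0.333,0],"dr":[0,0,0]},
    {"fingers":5,"offset":[0,0.333,0],"dr":[0,0,0]},
  ],
)

```text
t: 22.08
position: [554.0, 79.7, 47.8]
orientation: [0.738, 0.675, -0.0, -0.0]
force: [-0.1, -0.4, -2.6]
opening: 14.2
gripper_force: 79.3
```

```bash
python3 chk.py | grep -v '^-'
```

```text
22.075 [554.   79.7  47.8] [ 7.379e-01  6.749e-01 -1.000e-04 -1.000e-04] [-0.1 -0.4 -2.6] [-0.05 -0.    0.02]
TCP in case [-64.94843279   0.07617985]
board z L/R rear 41.4 41.5 41.5 lap z [np.float64(46.8), np.float64(46.7), np.float64(47.0), np.float64(47.0), np.float64(46.9)] leaf rear 40.9
step 70 [(-36, np.float64(41.4)), (-34, np.float64(41.5)), (-32, np.float64(41.4)), (-30, np.float64(41.5)), (-28, np.float64(41.5)), (-26, np.float64(41.3)), (-24, np.float64(41.6)), (-22, np.float64(41.4)), (-20, np.float64(41.3)), (-18, np.float64(41.4)), (-16, np.float64(41.5)), (-14, np.float64(38.9)), (-12, np.float64(44.2)), (-10, np.float64(46.8)), (-8, np.float64(46.9))]
step 50 [(-36, np.float64(41.4)), (-34, np.float64(41.3)), (-32, np.float64(41.3)), (-30, np.float64(41.4)), (-28, np.float64(41.3)), (-26, np.float64(41.6)), (-24, np.float64(41.3)), (-22, np.float64(41.3)), (-20, np.float64(41.4)), (-18, np.float64(41.3)), (-16, np.float64(41.2)), (-14, np.float64(38.7)), (-12, np.float64(44.0)), (-10, np.float64(46.8)), (-8, np.float64(46.9))]
step 30 [(-36, np.float64(41.5)), (-34, np.float64(41.5)), (-32, np.float64(41.5)), (-30, np.float64(41.5)), (-28, np.float64(41.3)), (-26, np.float64(41.5)), (-24, np.float64(41.6)), (-22, np.float64(41.4)), (-20, np.float64(41.4)), (-18, np.float64(41.5)), (-16, np.float64(41.6)), (-14, np.float64(38.9)), (-12, np.float64(44.0)), (-10, np.float64(46.8)), (-8, np.float64(46.9))]
front edge [np.float64(-116.6), np.float64(-116.9), np.float64(-116.5), np.float64(-116.6)]
```

Home: the board-to-lap gap is 2 mm, the front edge is at -116.6 and the lap is unmoved. Now press down in small steps.

Emit:
apply_moves(
  newtons=100,
  motion=[
    {"fingers":5,"offset":[0,0,0.01],"dr":[0,0,0]},
    {"fingers":5,"offset":[0,0,0.02],"dr":[0,0,0]},
    {"fingers":5,"offset":[0,0,0.03],"dr":[0,0,0]},
    {"fingers":5,"offset":[0,0,0.03],"dr":[0,0,0]},
    {"fingers":5,"offset":[0,0,0.03],"dr":[0,0,0]},
  ],
)

```text
t: 22.75
position: [554.2, 79.7, 47.3]
orientation: [0.738, 0.675, 0.0, 0.0]
force: [-3.0, -0.5, 8.9]
opening: 13.6
gripper_force: 104.0
```

Emit:
apply_moves(
  motion=[
    {"fingers":5,"offset":[0,0,0.015],"dr":[0,0,0]},
    {"fingers":5,"offset":[0,0,0.03],"dr":[0,0,0]},
    {"fingers":5,"offset":[0,0,0.035],"dr":[0,0,0]},
    {"fingers":5,"offset":[0,0,0.035],"dr":[0,0,0]},
    {"fingers":5,"offset":[0,0,0.035],"dr":[0,0,0]},
    {"fingers":5,"offset":[0,0,0.035],"dr":[0,0,0]},
  ],
)

```text
t: 23.5
position: [554.2, 79.7, 47.3]
orientation: [0.738, 0.675, 0.001, 0.001]
force: [-7.1, -0.4, 24.0]
opening: 13.4
gripper_force: 106.2
```

```bash
python3 chk.py | grep -v '^-'
python3 - <<'E'
from m import *
snap('side');snap('scene');a=np.load('side.npz')['p'][150:270,230:410];b=np.load('scene.npz')['p'][150:270,225:405]
cv2.imwrite('pics/fin.png',np.vstack([cv2.resize(a,(450,300)),cv2.resize(b,(450,300))])[...,::-1])
E
```

```text
23.5 [554.2  79.7  47.3] [7.379e-01 6.749e-01 7.000e-04 5.000e-04] [-7.1 -0.4 24. ] [-0.04  1.24  0.01]
TCP in case [-64.80534144   0.07793672]
board z L/R rear 41.0 41.0 41.0 lap z [np.float64(46.9), np.float64(47.3), np.float64(46.9), np.float64(47.0), np.float64(46.9)] leaf rear 40.9
step 70 [(-36, np.float64(40.9)), (-34, np.float64(40.8)), (-32, np.float64(41.1)), (-30, np.float64(40.9)), (-28, np.float64(41.0)), (-26, np.float64(41.0)), (-24, np.float64(40.9)), (-22, np.float64(41.1)), (-20, np.float64(41.1)), (-18, np.float64(40.9)), (-16, np.float64(40.9)), (-14, np.float64(38.5)), (-12, np.float64(44.2)), (-10, np.float64(46.9)), (-8, np.float64(46.9))]
step 50 [(-36, np.float64(41.1)), (-34, np.float64(41.1)), (-32, np.float64(41.0)), (-30, np.float64(41.0)), (-28, np.float64(41.0)), (-26, np.float64(40.8)), (-24, np.float64(40.8)), (-22, np.float64(41.2)), (-20, np.float64(40.8)), (-18, np.float64(41.1)), (-16, np.float64(41.0)), (-14, np.float64(38.8)), (-12, np.float64(44.9)), (-10, np.float64(46.9)), (-8, np.float64(47.0))]
step 30 [(-36, np.float64(41.0)), (-34, np.float64(41.0)), (-32, np.float64(40.9)), (-30, np.float64(40.9)), (-28, np.float64(40.9)), (-26, np.float64(41.0)), (-24, np.float64(41.0)), (-22, np.float64(40.9)), (-20, np.float64(40.9)), (-18, np.float64(41.1)), (-16, np.float64(41.1)), (-14, np.float64(39.8)), (-12, np.float64(44.2)), (-10, np.float64(47.0)), (-8, np.float64(47.0))]
front edge [np.float64(-116.3), np.float64(-116.5), np.float64(-116.4), np.float64(-116.4)]
```

View pics/fin.png

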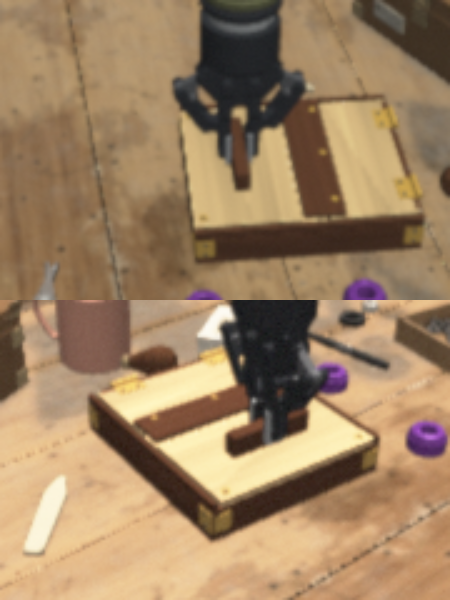

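The cover is flush and flat at the front corner (bottom half, about (210,510)), the leaf is closed, the folder and punch are untouched, and the press is 24 N. Handing in.

```bash
python3 -c "
from plant import ctrl
print(ctrl.close_job())"
```

```text
the job is handed in; nothing more can be done
None
```

The job is handed in at 23.6 s: the bush is flat in the left bay and the block in the middle bay, and the tin has not moved. The cover's tongue is under the lap with the rear leaf still closed, its front edge measures within about 0.6 mm of flush, and the gripper still holds the rail, pressing down with 24 N.

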